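# Close and lock a control box

## Task

Close the grey control box: set the yellow cover plate down gently (not dropped) on the box so that the two steel eye plates come up through its slots and it lies flat on the rim. Then lock it by pushing the red-handled rod endwise through both eyes, from whichever end of the box is free, until the handle is up against the eye plate, and let go. Do not shift or knock over the carton, parts tray, bottle or tape roll.

Things in the scene. Friction and masses are not known exactly. Their poses are not given: they have to be found in the camera images.
- housing: Grey open-topped control box fixed to the bench, 100 (x) x 160 (y) x 50 mm high, walls 6 mm. Origin: centre of underside, z up. Two upright steel eye plates stand in it at y = +40 and -40 mm, each 24 wide (x), 8 thick (y), tops 96 mm above the bench, each with a round 14 mm eye, axis along the box's y, 84 mm above the bench. Box and cover are symmetrical under a half turn.
- eye_a (a point): Centre of the eye in the plate at the box's +y end
- eye_b (a point): Centre of the eye in the plate at the box's -y end
- cover: Yellow plate lying loose on the bench, 100 (x) x 160 (y) x 6 mm, 0.15 to 0.3 kg. Origin: centre of underside, z up. Through slots at y = +40 and -40 mm, each 29 (x) x 13 mm (y). A black grip bar on its middle, 16 wide (x) x 50 long (y), top 24 mm above the underside. Seated, its underside is 50 mm above the bench and the eye centres 28 mm above its upper face.
- cover_grip (a point): Middle of the grip bar, 16 mm above the plate's underside; pinch it across the cover's x
- rod: Locking rod lying loose on the bench, 0.08 to 0.17 kg, 175 mm long: square red handle 55 x 20 x 20 mm, then a round steel shank 10 mm in diameter, 120 mm long, its last 10 mm tapering to 4 mm. Origin: centre of the handle, 10 mm above the bench; x points along the rod to the tip. The handle is too big for the eyes; pinch it across the rod.
- rod_tip (a point): The rod's pointed end, 147.5 mm from the handle's centre
- carton: Tall brown cardboard carton, 70 x 70 x 140 mm, standing beside one end of the box and in the way of the rod at that end. Origin: centre of its underside
- tray: Low blue parts tray, 90 x 75 x 34 mm, at the other, free end of the box; the rod can pass above it. Origin: centre of its underside
- bottle: Grey bottle with a white band and black cap, 56 mm diameter, 150 mm high, standing between robot and box. Origin: centre of its underside
- tape: Roll of brown tape lying flat, 90 mm diameter, 48 mm high, beyond the box. Origin: centre of its underside

How it is judged (in metres and radians):
On the way, in this order (a step that is already met when the one before it is completed fails the run):
1. the cover lies flat on the box's rim with both eye plates through its slots (x of cover in the frame of housing between -0.005 and 0.005 m and y of cover in the frame of housing between -0.005 and 0.005 m and z of cover in the frame of housing between 0.046 and 0.053 m and angle between cover's own z axis and vertical below 0.04 rad), for 0.2 s.
2. the rod's tip has passed through both eyes (all of step 1 and angle between the x axis of rod and the y axis of housing, either way round below 0.1 rad and x of rod_tip in the frame of housing between -0.009 and 0.009 m and z of rod_tip in the frame of housing between 0.074 and 0.094 m and z of rod in the frame of housing between 0.074 and 0.094 m and ((y of rod_tip in the frame of housing below -0.05 m and y of rod in the frame of housing above 0.05 m) or (y of rod_tip in the frame of housing above 0.05 m and y of rod in the frame of housing below -0.05 m))), for 0.2 s.
At the end, for the whole second after the job is handed in: The cover lies flat on the rim (within 5 mm sideways, 4 mm in height), the rod runs through both eyes along the box with its handle within 8 mm of the eye plate, from either end, both are at rest, and carton, tray, bottle and tape roll stand within 30 mm of where they were (all of step 1 and angle between the x axis of rod and the y axis of housing, either way round below 0.1 rad and x of rod_tip in the frame of housing between -0.009 and 0.009 m and z of rod_tip in the frame of housing between 0.074 and 0.094 m and z of rod in the frame of housing between 0.074 and 0.094 m and ((y of rod_tip in the frame of housing below -0.066 m and y of rod in the frame of housing above 0.05 m) or (y of rod_tip in the frame of housing above 0.066 m and y of rod in the frame of housing below -0.05 m)) and linear speed of each of rod, cover below 0.02 m/s and distance of each of carton, tray, bottle, tape from where it was at the start of the episode below 0.03 m and angle between each of carton, tray, bottle, tape's own z axis and vertical below 0.2 rad); the robot touches nothing.
It fails at once if the carton, tray, bottle or tape roll is shifted by more than 30 mm or tipped (not (distance of each of carton, tray, bottle, tape from where it was at the start of the episode below 0.03 m and angle between each of carton, tray, bottle, tape's own z axis and vertical below 0.2 rad)).
It fails at once if the cover is dropped (falls free faster than 0.7 m/s) (linear speed of cover above 0.7 m/s and contact force between the fingers and cover below 0.2 N).
It also fails if it takes over 72 s, if anything falls off the work surface, if the arm or the gripper's body presses on something with over 40 N, if the wrist force passes 120 N, or if a joint passes its speed limit or range.

## Robot

A 6-joint arm with a two-finger parallel gripper is mounted at the origin on the work surface. World frame = base frame: x ahead of the robot, y to its left, z up, the work surface at z = 0. Lengths are in mm, angles in rad, forces in N, time in s.
With the tool pointing down it reaches from about 375 to 825 mm from the base axis. Payload 5.5 kg.
Tool frame: the origin (TCP) lies at the very end of the fingers, on their centre line; the grasp point (between the pads) lies 19 mm behind it; z points along the fingers, y is the line along which they close (so a half turn about z gives the same grasp; the last joint's range is limited). The gripper opens to 85 mm and grips with 20 to 120 N. Pads are 22 mm wide; open, the fingers measure 114 mm over their backs; the gripper's body (76 mm by 85 mm) begins 54 mm behind the grasp point. The pads swing forward as they close: fully open they stand 13 mm farther back than shut.
Start: joints at [1.285, 0.314, -0.047, 1.21, 0, 1.571], TCP at [169.152, 575.658, 231.299] pointing down, gripper open.
Joint ranges: [-2.67, 2.67], [-0.69, 1.73], [-1.03, 1.25], [-2.08, 2.16], [-1.42, 1.45], [-3.14, 3.14]. Speed limits (rad/s): [2.39, 2.39, 3.01, 3.14, 3.14, 3.14].

## Interface

Orientations are given as a 3x3 rotation matrix whose columns are the frame's x, y, z axes.
In Python, from rig import state, get_image, get_calibration, finish_job gives the robot as it stands. The module is installed in compiled form; this text tells all that it offers.
- The arm moves only by the tool servo_tool, never from a script. Its argument "steps" is a list of rows, each a list of 7 numbers: the shift along the tool's x, y, z normalised to -1 to 1, where 1 is 200 mm, then the turn, a rotation vector about the tool's x, y, z normalised to -1 to 1, where 1 is 120 degrees, then the gripper command: -1 is fully open, 1 is shut, values between are in proportion. A call has exactly 5 rows; each row shifts and turns the commanded pose from where the row before left it, along the tool's axes as they then stand; what a row does not reach is not made up. A row lasts 1/8 s, in which the tool goes at most 62.5 mm and 10.7 degrees, less where a joint would pass 70% of its speed; a pose out of reach is approached as far as the arm can. A call with a number of a shift or a turn outside -1 to 1 is refused whole. A call with a gripper value outside its range is refused whole. The fingers move at their own pace and stop on an object; "force" is the grip in N (left out, the last holds). Time passes only in rows, so rows that do not move let the fingers close, or fill a call up. It gives the time, the measured TCP pose, the force, the opening and the grip force at its end, in the units of the state.
- state(): the state, without advancing time (a new reading comes with each control period).
- get_image(name): name is "scene" or "top" or "wrist"; returns the picture (400x640x3 uint8, red, green, blue); there is no depth.
- get_calibration(name): a dict with "mtx" (3x3 intrinsics, pixels), "k1" (the pictures are not rectified: a ray, as slopes to the right and down, at radius r is drawn at 1 + k1 r^2 times it, then the intrinsics apply), "R" (3x3) and "t" (3): a world point X has camera coordinates R X + t; the wrist camera has in their place "tool_from_camera" (4x4, takes a point from camera to tool coordinates, whose origin is the TCP and whose axes are the flange's). Camera axes: x right, y down, z forward; pixel columns grow to the right and rows downward; lengths in mm; the calibration is good to about 2 mm. A picture is of the moment at which its call begins: read the wrist's pose just before it. get_calibration takes no time and is no camera call.
- finish_job(): hands the job in; it is judged then, once.
The state is a dict: "clock": time; "qpos": joint angles; "dq": joint speeds; "joint_torque": joint torques, N m; "tool_pos": TCP position; "tool_rot": TCP orientation; "wrist_force": force on the tool from outside, world axes, zero at the start; "moment": the same for the moment, N m; "width": opening from 0.0 (shut) to 1.0 (fully open); "grasp_force": force on a finger pad.
Only numpy, scipy, OpenCV 4.12 (cv2) and the standard library are available. Lean on these libraries where they do the work, as an engineer would, in place of code of your own. Each camera call takes 0.05 s, during which the arm holds its last target. There are 200 camera calls.

## Working session

There is one attempt and no reset: what is moved stays moved. The work goes in short steps, Python scripts to look and compute and a tool call to move; the robot and the scene stay as the last step left them, time stands still between calls to the robot, and variables do not carry over. Pictures are saved under pics/ and viewed, at most 11 in all, crops included, and the job is handed in when it is done.

Besides the shell and the picture viewer there is one more tool, called after ">>>" as a command line: name --pt "numbers of a row" for each row, then --argument value for the rest. servo_tool: Moves the arm, as the interface text tells. Its arguments: {"type":"object","properties":{"steps":{"type":"array","items":{"type":"array","items":{"type":"number"}}},"force":{"type":"number"}},"required":["steps"]}

```bash
mkdir -p pics; cat > h.py <<'E'
import numpy as np, cv2
from rig import state, get_image, get_calibration
def ray(c,px,cal):
    K=np.array(cal['mtx']);d=(np.array(px,float)-[K[0,2],K[1,2]])/[K[0,0],K[1,1]]
    u=d.copy()
    for _ in range(20): u=d/(1+cal['k1']*(u@u))
    v=np.array([u[0],u[1],1.0])
    if 'R' in cal:
        R=np.array(cal['R']);return -R.T@np.array(cal['t']),R.T@v
    s=state();T=np.array(cal['tool_from_camera']);R=np.array(s['tool_rot']).reshape(3,3)
    return R@T[:3,3]+np.array(s['tool_pos']),R@T[:3,:3]@v
def onz(c,px,z,cal=None):
    o,d=ray(c,px,cal or get_calibration(c));return o+d*(z-o[2])/d[2]
def proj(X,cal):
    K=np.array(cal['mtx']);p=np.array(cal['R'])@X+np.array(cal['t']);u=p[:2]/p[2];u=u*(1+cal['k1']*(u@u))
    return u*[K[0,0],K[1,1]]+[K[0,2],K[1,2]]
def save(n,im): cv2.imwrite('pics/'+n+'.png',im[:,:,::-1])
E
python3 - <<'E'
from h import *
for n in('top','scene'):
    save(n+'0',get_image(n)); c=get_calibration(n); print(n,{k:np.round(np.array(v),3).tolist() for k,v in c.items()})
print({k:np.round(v,3).tolist() for k,v in state().items()})
print(get_calibration('wrist'))
E
```

```text
top {'mtx': [[466.205, 0.0, 325.467], [0.0, 466.205, 194.892], [0.0, 0.0, 1.0]], 'k1': 0.017, 'R': [[0.026, -1.0, 0.015], [-0.997, -0.027, -0.066], [0.067, -0.013, -0.998]], 't': [-23.248, 539.426, 1315.145]}
scene {'mtx': [[512.101, 0.0, 331.427], [0.0, 512.101, 201.936], [0.0, 0.0, 1.0]], 'k1': -0.114, 'R': [[0.366, 0.931, -0.01], [0.522, -0.214, -0.826], [-0.771, 0.297, -0.564]], 't': [-201.836, -226.63, 1551.259]}
{'clock': 0.1, 'qpos': [1.285, 0.314, -0.048, 1.21, -0.0, 1.571], 'dq': [-0.001, 0.0, 0.002, 0.001, -0.0, 0.0], 'joint_torque': [0.0, -54.077, 34.054, 0.011, -0.0, -0.0], 'tool_pos': [169.045, 575.151, 230.489], 'tool_rot': [[-0.959, 0.282, -0.0], [0.282, 0.959, -0.002], [-0.0, -0.002, -1.0]], 'wrist_force': [-0.226, 0.395, -0.431], 'moment': [-0.013, -0.06, 0.015], 'grasp_force': 0.0, 'width': 1.0}
{'mtx': array([[349.5028074 ,   0.        , 320.47956097],
       [  0.        , 349.5028074 , 198.54175986],
       [  0.        ,   0.        ,   1.        ]]), 'k1': -0.005186349973154983, 'tool_from_camera': array([[-1.14739912e-03, -9.47417864e-01, -3.19996991e-01,
         8.20085180e+01],
       [ 9.99999204e-01, -1.25522324e-03,  1.30697213e-04,
        -1.96731712e+00],
       [-5.25492535e-04, -3.19996587e-01,  9.47418550e-01,
        -1.42717866e+02],
       [ 0.00000000e+00,  0.00000000e+00,  0.00000000e+00,
         1.00000000e+00]])}
```

View pics/top0.png

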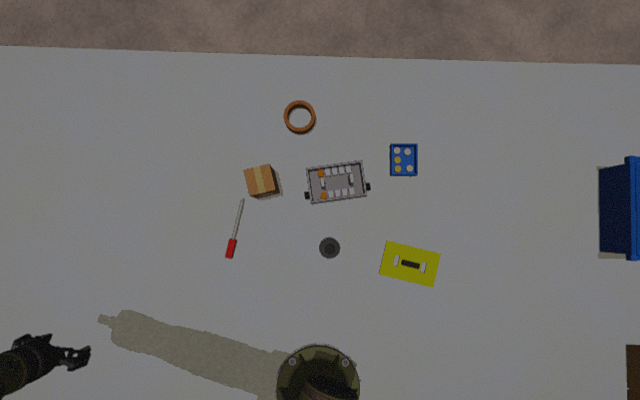

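View pics/scene0.png

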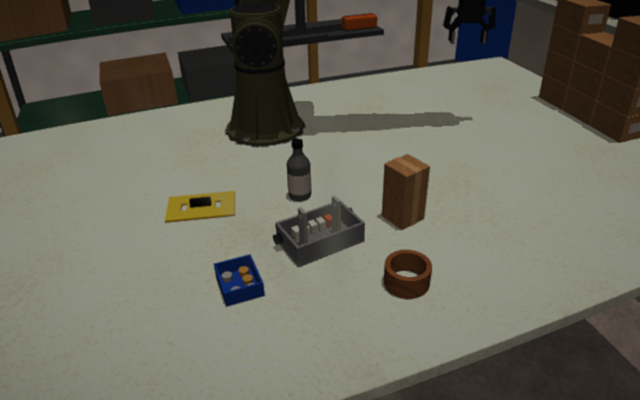

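The top view shows the cover at (410,264), the box at (337,182), the rod from its handle at (231,248) to its tip at (242,200), and the bottle at (329,247). The carton stands at (261,181) on the box's +y end and the tray at (403,160) on its free -y end. The scene view agrees with this layout.

```bash
cat >> h.py <<'E'
def big(m):
    cs,_=cv2.findContours(m.astype(np.uint8),cv2.RETR_EXTERNAL,cv2.CHAIN_APPROX_NONE);return max(cs,key=cv2.contourArea)
def rect(c,n,z,cal):
    P=np.array([onz(n,p,z,cal)[:2] for p in c.reshape(-1,2)],np.float32)
    (x,y),(w,h),a=cv2.minAreaRect(P)
    if w<h: w,h,a=h,w,a+90
    return np.round([x,y,w,h,(a+90)%180-90],1)   # angle of the long side from world x, deg
E
python3 - <<'E'
from h import *
im=get_image('top').astype(int);cal=get_calibration('top');r,g,b=im[...,0],im[...,1],im[...,2]
X,Y=np.meshgrid(range(640),range(400))
def win(x0,x1,y0,y1): return (X>x0)&(X<x1)&(Y>y0)&(Y<y1)
cov=(r>110)&(g>110)&(b<80)&win(360,460,220,310); print('cover',rect(big(cov),'top',6,cal))
bar=(r<60)&(g<60)&(b<60)&win(395,425,250,280); print('bar',rect(big(bar),'top',24,cal))
red=(r>100)&(g<60)&(b<60)&win(200,260,220,280); print('handle',rect(big(red),'top',20,cal))
tray=(b>90)&(r<70)&win(380,430,130,190); print('tray',rect(big(tray),'top',34,cal))
print('tip',onz('top',(242,200),5,cal),'bottle cap',onz('top',(329,247),150,cal),'carton',onz('top',(262,178),140,cal),'tape',onz('top',(300,116),48,cal))
bg=im[175,375];print('bg',bg, 'noise',im[170:180,372:385].std((0,1)))
# hand estimate of box corners
for p in[(306,169),(363,161),(368,200),(311,205)]: print('rim',onz('top',p,50,cal)[:2].round(1))
print('plates',onz('top',(324,184),96,cal)[:2].round(1),onz('top',(350,180),96,cal)[:2].round(1))
c=im[140:290,220:450].astype(np.uint8);save('c0',cv2.resize(c,None,fx=3.4,fy=3.4,interpolation=cv2.INTER_CUBIC))
E
```

```text
cover [ 349.8 -254.6  159.2   98.8   77.5]
bar [ 350.7 -252.8   50.7   13.    77.5]
handle [382.1 256.9  52.2  18.5 -11.8]
tray [ 647.2 -231.1   86.7   71.4    1. ]
tip [519.57287345 230.43777876   5.        ] bottle cap [397.79981014 -19.84897194 150.        ] carton [571.25582719 158.46733303 140.        ] tape [759.08120427  68.96703843  48.        ]
bg [126 127 126] noise [1.63194805 1.68459782 2.69262635]
rim [608.9  47.7]
rim [ 635.9 -111.5]
rim [ 526.6 -127.8]
rim [508.4  30.9]
plates [564.   -3.3] [576.7 -73.2]
```

View pics/c0.png

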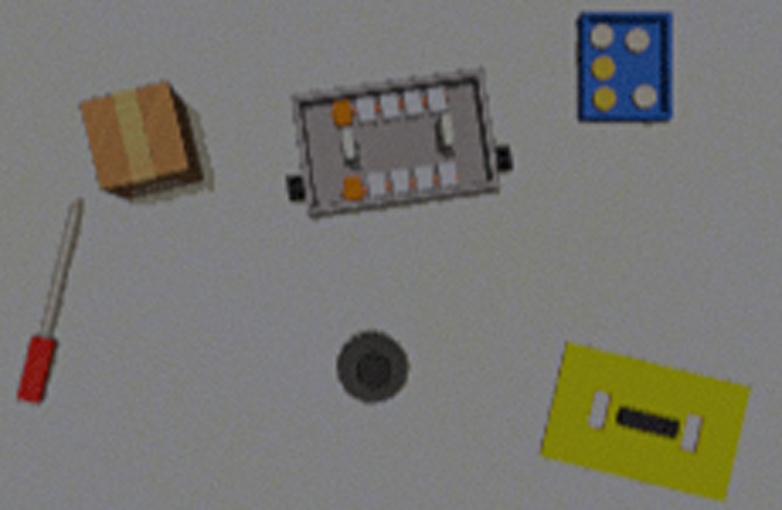

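The measured sizes match the given ones: cover 159x99 mm, handle 52x18 mm. The eye plates come out about 71-80 mm apart. Next I'll plan an arc to hover above the cover.

```bash
cat >> h.py <<'E'
def plan(x,y,z,yaw,g,arc=False,n=None):
    """rows from the present pose to tool at x,y,z pointing down, tool y at yaw deg; levels the tool too"""
    from scipy.spatial.transform import Rotation as Ro
    s=state();p0=np.array(s['tool_pos']);R0=np.array(s['tool_rot']).reshape(3,3)
    c,sn=np.cos(np.radians(yaw)),np.sin(np.radians(yaw))
    R1=np.array([[-sn,c,0],[c,sn,0],[0,0,-1.]]); p1=np.array([x,y,z])   # x=y x z
    dv=(Ro.from_matrix(R0).inv()*Ro.from_matrix(R1)).as_rotvec()
    L=np.linalg.norm(p1-p0)
    r0,a0,r1,a1=np.hypot(*p0[:2]),np.arctan2(p0[1],p0[0]),np.hypot(x,y),np.arctan2(y,x)
    if arc: L=np.linalg.norm([max(r0,r1)*(a1-a0),r1-r0,z-p0[2]])
    n=n or int(np.ceil(max(L/58,np.degrees(np.linalg.norm(dv))/10)))
    p,R=p0,R0
    for i in range(1,n+1):
        f=i/n
        if arc: r,a=r0+f*(r1-r0),a0+f*(a1-a0);q=np.array([r*np.cos(a),r*np.sin(a),p0[2]+f*(z-p0[2])])
        else: q=p0+f*(p1-p0)
        Q=R0@Ro.from_rotvec(dv*f).as_matrix()
        t=np.concatenate([R.T@(q-p)/200,(Ro.from_matrix(R.T@Q)).as_rotvec()/np.radians(120)]).round(4)
        # carry on from the rounded pose
        p=p+R@t[:3]*200;R=R@Ro.from_rotvec(t[3:]*np.radians(120)).as_matrix()
        print([float(v) for v in t]+[g],end=',\n' if i%5==0 else ',')
    print(' n=',n,'dist',round(L,1))
def rep():
    s=state();R=np.array(s['tool_rot']).reshape(3,3)
    print('t',round(float(s['clock']),2),'pos',np.round(s['tool_pos'],1),'yaw',round(np.degrees(np.arctan2(R[1,1],R[0,1])),2),'z',R[:,2].round(3),'q',np.round(s['qpos'],2),'F',np.round(s['wrist_force'],1),'w',np.round([s['width'],s['grasp_force']],3))
E
python3 -c "
from h import *
plan(352,-255,150,-12.5,-1,arc=True,n=20)"
```

```text
[-0.2822, -0.0547, 0.0202, -0.0, 0.0, 0.0359, -1],[-0.2771, -0.0602, 0.0203, -0.0, 0.0, 0.0359, -1],[-0.2719, -0.0654, 0.0203, -0.0001, 0.0001, 0.0359, -1],[-0.2666, -0.0706, 0.0202, 0.0, -0.0, 0.0358, -1],[-0.2612, -0.0756, 0.0203, -0.0, 0.0, 0.0359, -1],
[-0.2557, -0.0802, 0.0203, -0.0, 0.0, 0.0359, -1],[-0.2501, -0.0849, 0.0203, -0.0001, 0.0001, 0.0359, -1],[-0.2444, -0.0891, 0.0203, -0.0, -0.0, 0.0359, -1],[-0.2388, -0.0933, 0.0203, -0.0, 0.0, 0.0359, -1],[-0.2329, -0.0973, 0.0203, -0.0001, 0.0, 0.0359, -1],
[-0.2271, -0.101, 0.0203, 0.0, 0.0001, 0.0358, -1],[-0.2212, -0.1046, 0.0202, -0.0, -0.0, 0.0359, -1],[-0.2152, -0.108, 0.0203, -0.0, 0.0, 0.0359, -1],[-0.2092, -0.1111, 0.0202, -0.0001, 0.0, 0.0359, -1],[-0.2032, -0.1141, 0.0203, 0.0, 0.0001, 0.0359, -1],
[-0.1971, -0.1168, 0.0202, -0.0, -0.0, 0.0359, -1],[-0.191, -0.1194, 0.0202, -0.0, 0.0, 0.0359, -1],[-0.1849, -0.1217, 0.0202, -0.0001, 0.0, 0.0359, -1],[-0.1788, -0.1239, 0.0202, 0.0, 0.0, 0.0358, -1],[-0.1726, -0.1259, 0.0202, -0.0, 0.0001, 0.0359, -1],
 n= 20 dist 1161.0
```

>>> servo_tool --pt "-0.282 -0.055 0 0 0 0.036 -1" --pt "-0.277 -0.06 0 0 0 0.036 -1" --pt "-0.272 -0.065 0 0 0 0.036 -1" --pt "-0.267 -0.07 0 0 0 0.036 -1" --pt "-0.261 -0.075 0 0 0 0.036 -1"

```text
clock: 0.78
tool_pos: [387.6, 402.5, 231.0]
tool_rot: [[-0.787, 0.617, -0.0], [0.617, 0.787, -0.0], [-0.0, -0.0, -1.0]]
wrist_force: [0.5, 0.7, 0.4]
width: 1.005
grasp_force: 0.0
```

>>> servo_tool --pt "-0.256 -0.08 0 0 0 0.036 -1" --pt "-0.25 -0.085 0 0 0 0.036 -1" --pt "-0.244 -0.089 0 0 0 0.036 -1" --pt "-0.239 -0.093 0 0 0 0.036 -1" --pt "-0.233 -0.097 0 0 0 0.036 -1"

```text
clock: 1.4
tool_pos: [489.7, 165.9, 231.0]
tool_rot: [[-0.504, 0.864, -0.0], [0.864, 0.504, -0.0], [-0.0, -0.0, -1.0]]
wrist_force: [-0.3, 0.6, -0.6]
width: 1.0
grasp_force: 0.0
```

>>> servo_tool --pt "-0.227 -0.101 0 0 0 0.036 -1" --pt "-0.221 -0.105 0 0 0 0.036 -1" --pt "-0.215 -0.108 0 0 0 0.036 -1" --pt "-0.209 -0.111 0 0 0 0.036 -1" --pt "-0.203 -0.114 0 0 0 0.036 -1"

```text
clock: 2.02
tool_pos: [469.4, -71.4, 231.1]
tool_rot: [[-0.151, 0.989, -0.0], [0.989, 0.151, -0.0], [-0.0, -0.0, -1.0]]
wrist_force: [1.5, -0.8, -0.1]
width: 1.003
grasp_force: 0.0
```

>>> servo_tool --pt "-0.197 -0.117 0.08 0 0 0.036 -1" --pt "-0.191 -0.119 0.08 0 0 0.036 -1" --pt "-0.185 -0.122 0.08 0 0 0.036 -1" --pt "-0.179 -0.124 0.08 0 0 0.036 -1" --pt "-0.173 -0.126 0.08 0 0 0.036 -1"

```text
clock: 2.65
tool_pos: [349.4, -255.0, 150.7]
tool_rot: [[0.224, 0.975, 0.0], [0.975, -0.224, -0.0], [-0.0, 0.0, -1.0]]
wrist_force: [-0.2, 0.4, 0.5]
width: 0.999
grasp_force: 0.0
```

Motion tracks precisely. Next, a wrist look at the cover.

```bash
python3 - <<'E'
from h import *
rep()
cal=get_calibration('wrist');im=get_image('wrist');save('w1',im);im=im.astype(int);r,g,b=im[...,0],im[...,1],im[...,2]
yel=(r>90)&(g>90)&(b<0.55*r); print('cover',rect(big(yel),'wrist',6,cal))
h=cv2.convexHull(big(yel));m=np.zeros((400,640),np.uint8);cv2.fillConvexPoly(m,h,1)
bar=(r<50)&(g<50)&(b<60)&(m>0)
print('bar(top z24)',rect(big(bar),'wrist',24,cal))
E
```

```text
t 2.65 pos [ 349.4 -255.   150.7] yaw -12.92 z [ 0. -0. -1.] q [-0.63  0.05 -0.56  0.96 -0.    1.17] F [-0.2  0.4  0.5] w [0.999 0.   ]
cover [ 345.8 -255.9  159.2   99.5   77.2]
bar(top z24) [ 346.2 -253.6   51.3   14.9   77.3]
```

View pics/w1.png

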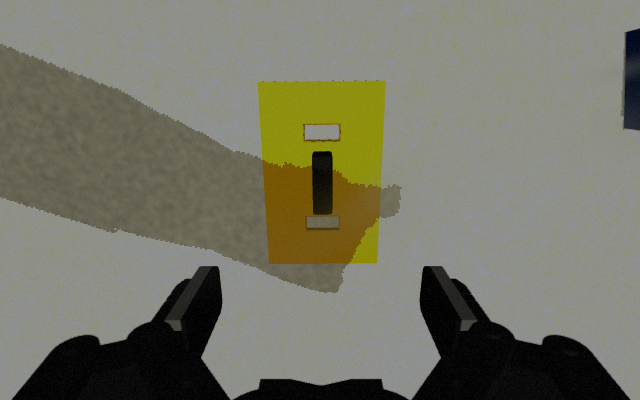

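The wrist view shows the cover at (322,172), its bar at (322,183) and both slots. The measured sizes are right (159x99.5 mm). Now I'll descend and grip.

>>> servo_tool --pt "-0.006 -0.016 0.28 0 0 0 -1" --pt "0 0 0.26 0 0 0 -1" --pt "0 0 0.11 0 0 0 -1" --pt "0 0 0.05 0 0 0 -1" --pt "0 0 0.0125 0 0 0 -1" --force 60

```text
clock: 3.32
tool_pos: [347.1, -254.3, 8.8]
tool_rot: [[0.221, 0.975, -0.0], [0.975, -0.221, 0.0], [0.0, -0.0, -1.0]]
wrist_force: [0.4, -0.6, 1.0]
width: 1.0
grasp_force: 0.0
```

>>> servo_tool --pt "0 0 0 0 0 0 0.4" --pt "0 0 0 0 0 0 0.8" --pt "0 0 0 0 0 0 1" --pt "0 0 0 0 0 0 1" --pt "0 0 0 0 0 0 1"

```text
clock: 3.95
tool_pos: [347.9, -254.8, 9.6]
tool_rot: [[0.221, 0.975, 0.002], [0.975, -0.221, -0.001], [-0.0, 0.002, -1.0]]
wrist_force: [-0.4, -0.2, 5.5]
width: 0.171
grasp_force: 59.3
```

>>> servo_tool --pt "0 0 0 0 0 0 0" --pt "0 0 0 0 0 0 -1" --pt "0 0 0 0 0 0 -1" --pt "0 0 0 0 0 0 -1" --pt "0 0 -0.2 0 0 0 -1"

```text
clock: 4.58
tool_pos: [344.7, -252.7, 47.1]
tool_rot: [[0.221, 0.975, -0.005], [0.975, -0.221, 0.004], [0.002, -0.006, -1.0]]
wrist_force: [-0.6, -1.0, 0.0]
width: 0.999
grasp_force: 0.0
```

>>> servo_tool --pt "0 0 -0.2 0 0 0 -1" --pt "0 0 -0.25 0 0 0 -1" --pt "0 0 -0.055 0 0 0 -1" --pt "0 0 0 0 0 0 -1" --pt "0 0 0 0 0 0 -1"

```text
clock: 5.2
tool_pos: [346.1, -253.7, 148.3]
tool_rot: [[0.221, 0.975, -0.002], [0.975, -0.221, 0.001], [0.001, -0.002, -1.0]]
wrist_force: [0.5, -0.0, -0.5]
width: 0.998
grasp_force: 0.0
```

```bash
cat >> h.py <<'E'
def cover(z=6,tag=None):
    rep();cal=get_calibration('wrist');im=get_image('wrist')
    if tag: save(tag,im)
    im=im.astype(int);r,g,b=im[...,0],im[...,1],im[...,2]
    yel=(r>70)&(g>60)&(b<0.55*r)&(abs(r-g)<70); print('cover',rect(big(yel),'wrist',z,cal))
E
python3 - <<'E'
from h import *
cover()
plan(572,-40,200,8.5,-1)
E
```

```text
t 5.2 pos [ 346.1 -253.7  148.3] yaw -12.78 z [-0.002  0.001 -1.   ] q [-0.63  0.05 -0.56  0.96  0.    1.16] F [ 0.5 -0.  -0.5] w [0.998 0.   ]
cover [ 347.9 -254.2  159.7  100.2   77.1]
[0.2153, 0.1442, -0.0433, -0.0002, -0.0001, -0.0295, -1],[0.2059, 0.1573, -0.0433, -0.0002, -0.0002, -0.0296, -1],[0.1958, 0.1698, -0.0433, -0.0002, -0.0001, -0.0295, -1],[0.185, 0.1815, -0.0433, -0.0002, -0.0001, -0.0296, -1],[0.1733, 0.1927, -0.0432, -0.0002, -0.0002, -0.0295, -1],
[0.1611, 0.203, -0.0432, -0.0002, -0.0001, -0.0296, -1], n= 6 dist 315.3
```

>>> servo_tool --pt "0.2153 0.1442 -0.06 0 0 -0.0295 -1" --pt "0.206 0.157 -0.06 0 0 -0.0295 -1" --pt "0.196 0.17 -0.06 0 0 -0.0295 -1" --pt "0.185 0.1815 -0.04 0 0 -0.0295 -1" --pt "0.173 0.193 -0.04 0 0 -0.0295 -1"

```text
clock: 5.88
tool_pos: [535.7, -74.9, 200.4]
tool_rot: [[-0.088, 0.996, -0.002], [0.996, 0.088, 0.0], [0.0, -0.002, -1.0]]
wrist_force: [0.2, -0.2, 0.0]
width: 0.998
grasp_force: 0.0
```

>>> servo_tool --pt "0.161 0.203 0 0 0 -0.0295 -1" --pt "0 0 0 0 0 0 -1" --pt "0 0 0 0 0 0 -1" --pt "0 0 0 0 0 0 -1" --pt "0 0 0 0 0 0 -1"

```text
clock: 6.5
tool_pos: [572.3, -41.6, 201.8]
tool_rot: [[-0.146, 0.989, -0.0], [0.989, 0.146, -0.0], [0.0, -0.0, -1.0]]
wrist_force: [-0.4, 0.1, -0.9]
width: 0.999
grasp_force: 0.0
```

```bash
python3 - <<'E'
from h import *
rep();im=get_image('wrist');save('w2',im);cv2.imwrite('pics/w2raw.png',im[:,:,::-1])
E
```

```text
t 6.5 pos [572.3 -41.6 201.8] yaw 8.38 z [-0. -0. -1.] q [-0.07  0.28 -0.16  1.13 -0.    1.35] F [-0.4  0.1 -0.9] w [0.999 0.   ]
```

View pics/w2.png

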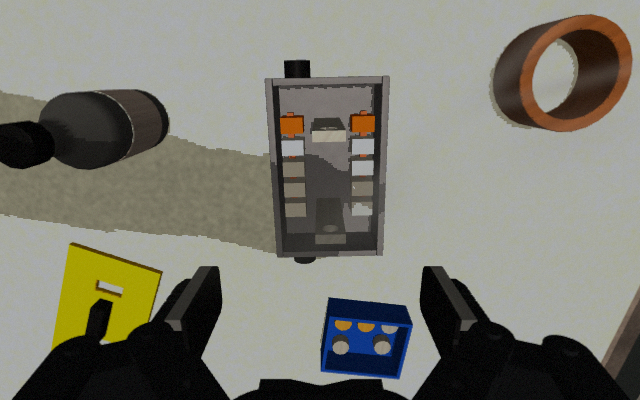

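```bash
cat > box.py <<'E'
from h import *
rep();cal=get_calibration('wrist');im=cv2.imread('pics/w2raw.png')[:,:,::-1]
G=cv2.GaussianBlur(im,(3,3),0).astype(float)
C=np.array([(265,79),(390,76),(383,255),(277,257)],float);L=[]
for i in range(4):
    a,b=C[i],C[(i+1)%4];t=(b-a)/np.linalg.norm(b-a);nrm=np.array([t[1],-t[0]])  # outward
    P=[]
    for f in np.linspace(.06,.94,60):
        if i in(0,2) and not(.5<f<.92 if i==0 else .06<f<.55): continue
        p=a+f*(b-a);k=np.arange(7,-7,-.25)
        q=(p+k[:,None]*nrm).astype(np.float32)
        v=cv2.remap(G.astype(np.float32),q[:,0].reshape(1,-1),q[:,1].reshape(1,-1),cv2.INTER_LINEAR)[0].mean(1)
        d=np.abs(v[8:]-v[:-8]); j=np.argmax(d>12) if (d>12).any() else None
        if j is None: continue
        e=min(j+8,len(d)); m=j+np.argmax(d[j:e]); P.append(onz('wrist',p+k[m+4]*nrm,50,cal)[:2])
    P=np.array(P,np.float32)
    vx,vy,x,y=cv2.fitLine(P,cv2.DIST_HUBER,0,.01,.01).ravel()
    res=(P-[x,y])@[-vy,vx];print(i,len(P),'ang',round(np.degrees(np.arctan2(vy,vx))%180,2),'med|res|',np.median(abs(res)).round(2));L.append((vx,vy,x,y))
def X(l,m):
    A=np.array([[l[0],-m[0]],[l[1],-m[1]]]);s=np.linalg.solve(A,[m[2]-l[2],m[3]-l[3]]);return np.array([l[2]+s[0]*l[0],l[3]+s[0]*l[1]])
K=np.array([X(L[i],L[(i+1)%4]) for i in range(4)]);print(K.round(1),'sides',[round(float(np.linalg.norm(K[i]-K[i-1])),1) for i in range(4)],'centre',K.mean(0).round(2))
for n,px in(('top far plate',[(312,131),(345,130),(346,141),(312,142)]),('near plate',[(315,233),(346,233),(347,243),(315,243)])):
    Q=np.array([onz('wrist',p,96,cal)[:2] for p in px]);print(n,Q.round(1).tolist(),Q.mean(0).round(1))
c=im[60:270,250:410];cv2.imwrite('pics/w2c.png',cv2.resize(c[:,:,::-1],None,fx=2.8,fy=2.8,interpolation=cv2.INTER_NEAREST))
E
python3 box.py
```

```text
t 6.55 pos [572.6 -41.6 201.9] yaw 8.39 z [ 0. -0. -1.] q [-0.07  0.28 -0.16  1.13 -0.    1.35] F [-0.7 -0.7 -0. ] w [0.999 0.   ]
0 28 ang 9.67 med|res| 0.16
1 60 ang 99.44 med|res| 0.11
2 32 ang 9.92 med|res| 0.15
3 60 ang 99.84 med|res| 0.17
[[ 614.4   50.5]
 [ 640.7 -107.6]
 [ 542.5 -124.7]
 [ 515.    33.5]] sides [100.8, 160.2, 99.7, 160.6] centre [578.13 -37.08]
top far plate [[559.3, 3.8], [582.2, 7.9], [584.2, 0.3], [560.4, -3.9]] [571.6   2.1]
near plate [[572.4, -73.6], [596.2, -70.1], [598.4, -78.4], [573.6, -82.1]] [585.2 -76. ]
```

View pics/w2c.png

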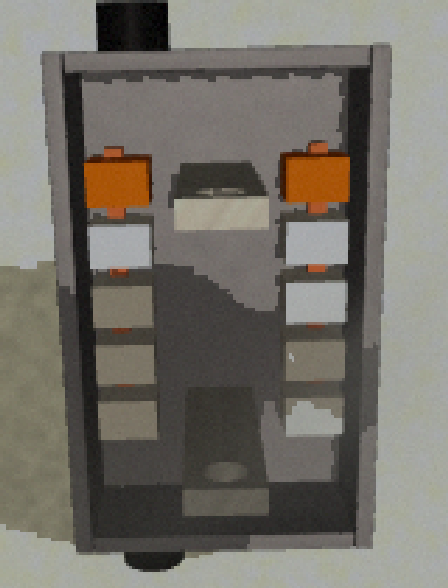

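The crop shows the rim's outer edges and the plate tops clearly. The box centre is (578.1,-37.1) with its long axis at 99.7°, the sides come out at 100x160, and the plate tops agree. Back to the cover.

```bash
python3 -c "
from h import *
plan(347.9,-254.2,60,-12.9,-1,n=8)"
```

```text
[-0.111, -0.1583, 0.0887, 0.0, 0.0, 0.0222, -1],[-0.1182, -0.153, 0.0887, 0.0, 0.0, 0.0221, -1],[-0.1252, -0.1473, 0.0887, 0.0, 0.0, 0.0222, -1],[-0.1319, -0.1413, 0.0887, 0.0, 0.0, 0.0222, -1],[-0.1383, -0.1351, 0.0888, 0.0, 0.0, 0.0222, -1],
[-0.1445, -0.1285, 0.0887, 0.0, 0.0, 0.0221, -1],[-0.1503, -0.1217, 0.0887, 0.0, 0.0, 0.0222, -1],[-0.1557, -0.1145, 0.0887, 0.0, 0.0, 0.0222, -1], n= 8 dist 340.3
```

>>> servo_tool --pt "-0.111 -0.1583 0.03 0 0 0.0222 -1" --pt "-0.1182 -0.153 0.0887 0 0 0.0221 -1" --pt "-0.1252 -0.1473 0.0887 0 0 0.0222 -1" --pt "-0.1319 -0.1413 0.0887 0 0 0.0222 -1" --pt "-0.1383 -0.1351 0.0888 0 0 0.0222 -1"

```text
clock: 7.18
tool_pos: [431.7, -175.0, 124.7]
tool_rot: [[0.087, 0.996, 0.001], [0.996, -0.087, -0.0], [-0.0, 0.001, -1.0]]
wrist_force: [0.2, -0.3, -0.3]
width: 0.999
grasp_force: 0.0
```

>>> servo_tool --pt "-0.1445 -0.1285 0.0887 0 0 0.0221 -1" --pt "-0.1503 -0.1217 0.0887 0 0 0.0222 -1" --pt "-0.1557 -0.1145 0.0887 0 0 0.0222 -1" --pt "0 0 0 0 0 0 -1" --pt "0 0 0 0 0 0 -1"

```text
clock: 7.8
tool_pos: [349.1, -254.0, 72.1]
tool_rot: [[0.223, 0.975, 0.001], [0.975, -0.223, -0.0], [0.0, 0.001, -1.0]]
wrist_force: [-0.1, -0.0, -0.2]
width: 1.0
grasp_force: 0.0
```

```bash
python3 -c "
from h import *
rep();plan(347.9,-254.2,9,-12.9,-1,n=1)"
```

```text
t 7.8 pos [ 349.1 -254.    72.1] yaw -12.86 z [ 0.001 -0.    -1.   ] q [-0.63  0.14 -0.67  0.77  0.    1.17] F [-0.1 -0.  -0.2] w [1. 0.]
[-0.0024, -0.0058, 0.3156, 0.0005, -0.0, 0.0003, -1], n= 1 dist 63.1
```

>>> servo_tool --pt "-0.0024 -0.0058 0.17 0 0 0 -1" --pt "0 0 0.1 0 0 0 -1" --pt "0 0 0.04 0 0 0 -1" --pt "0 0 0.006 0 0 0 -1" --pt "0 0 0 0 0 0 -1" --force 60

```text
clock: 8.43
tool_pos: [348.3, -254.2, 9.1]
tool_rot: [[0.221, 0.975, 0.001], [0.975, -0.221, -0.001], [-0.0, 0.001, -1.0]]
wrist_force: [0.6, -0.2, -0.3]
width: 0.998
grasp_force: 0.0
```

>>> servo_tool --pt "0 0 0 0 0 0 0.4" --pt "0 0 0 0 0 0 0.8" --pt "0 0 0 0 0 0 1" --pt "0 0 0 0 0 0 1" --pt "0 0 0 0 0 0 1"

```text
clock: 9.05
tool_pos: [347.6, -254.0, 8.7]
tool_rot: [[0.222, 0.975, 0.0], [0.975, -0.222, -0.0], [-0.0, 0.0, -1.0]]
wrist_force: [-0.8, 0.6, 6.3]
width: 0.166
grasp_force: 59.3
```

>>> servo_tool --pt "0 0 -0.05 0 0 0 1" --pt "0 0 -0.15 0 0 0 1" --pt "0 0 -0.25 0 0 0 1" --pt "0 0 -0.25 0 0 0 1" --pt "0 0 -0.1 0 0 0 1"

```text
clock: 9.68
tool_pos: [348.5, -254.7, 171.7]
tool_rot: [[0.222, 0.975, 0.003], [0.975, -0.222, -0.002], [-0.002, 0.004, -1.0]]
wrist_force: [0.9, -1.4, -1.9]
width: 0.169
grasp_force: 59.0
```

```bash
python3 -c "
from h import *
rep();plan(578.1,-37.1,170,9.7,1,n=8)"
```

```text
t 9.68 pos [ 348.5 -254.7  171.7] yaw -12.82 z [ 0.003 -0.002 -1.   ] q [-0.63  0.03 -0.53  1.01 -0.    1.16] F [ 0.9 -1.4 -1.9] w [ 0.169 58.987]
[0.1645, 0.1097, 0.0012, 0.0002, 0.0001, -0.0235, 1],[0.1589, 0.1177, 0.0012, 0.0002, 0.0002, -0.0234, 1],[0.1529, 0.1253, 0.0012, 0.0002, 0.0001, -0.0235, 1],[0.1466, 0.1326, 0.0012, 0.0002, 0.0002, -0.0235, 1],[0.1398, 0.1398, 0.0012, 0.0002, 0.0001, -0.0234, 1],
[0.1329, 0.1464, 0.0012, 0.0002, 0.0002, -0.0235, 1],[0.1255, 0.1527, 0.0011, 0.0002, 0.0001, -0.0234, 1],[0.1179, 0.1588, 0.0012, 0.0003, 0.0002, -0.0235, 1], n= 8 dist 316.3
```

>>> servo_tool --pt "0.1645 0.11 0 0 0 -0.0235 1" --pt "0.159 0.118 0 0 0 -0.0235 1" --pt "0.153 0.125 0 0 0 -0.0235 1" --pt "0.1466 0.1326 0 0 0 -0.0235 1" --pt "0.14 0.14 0 0 0 -0.0235 1"

```text
clock: 10.3
tool_pos: [491.4, -116.8, 168.5]
tool_rot: [[-0.024, 1.0, -0.001], [1.0, 0.024, -0.0], [-0.0, -0.001, -1.0]]
wrist_force: [0.2, -0.8, -2.0]
width: 0.17
grasp_force: 58.9
```

>>> servo_tool --pt "0.133 0.1464 0 0 0 -0.0235 1" --pt "0.1255 0.153 0 0 0 -0.0235 1" --pt "0.118 0.159 0 0 0 -0.0235 1" --pt "0 0 0 0 0 0 1" --pt "0 0 0 0 0 0 1"

```text
clock: 10.92
tool_pos: [576.3, -36.2, 168.1]
tool_rot: [[-0.169, 0.986, -0.002], [0.986, 0.169, -0.0], [-0.0, -0.002, -1.0]]
wrist_force: [-1.1, -0.7, -2.3]
width: 0.162
grasp_force: 59.2
```

```bash
python3 - <<'E'
from h import *
s=state(); cover(z=s['tool_pos'][2]-8.7+6,tag='w3')
plan(578.1,-37.1,115,9.7,1,n=1)
E
```

```text
t 10.93 pos [576.3 -36.2 168.1] yaw 9.74 z [-0.002 -0.    -1.   ] q [-0.06  0.3  -0.21  1.06 -0.    1.34] F [-1.1 -0.7 -2.3] w [ 0.162 59.179]
cover [571.2 -11.7 108.6 100.3 -80.4]
[-0.0046, 0.0093, 0.266, -0.0007, 0.0, 0.0, 1], n= 1 dist 53.2
```

View pics/w3.png

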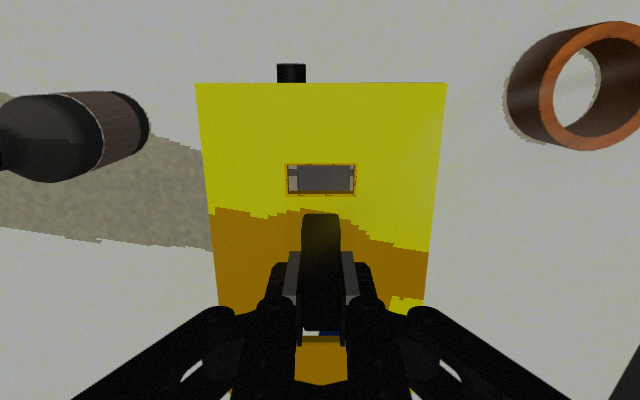

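The cover is held level, with its far slot at (321,180) and its far edge at row 83.

```bash
python3 - <<'E'
from h import *
s=state();cal=get_calibration('wrist');R=np.array(s['tool_rot']);p=np.array(s['tool_pos'])
for n,px in(('slot',(321,179.5)),('slotL',(286,179.5)),('slotR',(357,179.5)),('edgeL',(195,83)),('edgeR',(447,83)),('midL',(211,230)),('midR',(433,230))):
    print(n,(R.T@(onz('wrist',px,p[2]-2.7,cal)-p)).round(1))
E
```

```text
slot [40.  -0.4  2.7]
slotL [ 40.1 -15.5   2.7]
slotR [40.  15.1  2.7]
edgeL [ 79.7 -50.2   2.8]
edgeR [79.5 49.5  2.6]
midL [ 16.4 -50.2   2.8]
midR [16.3 50.3  2.6]
```

>>> servo_tool --pt "-0.0046 0.0093 0 0 0 0 1" --pt "0 0 0.1 0 0 0 1" --pt "0 0 0.1 0 0 0 1" --pt "0 0 0.07 0 0 0 1" --pt "0 0 0 0 0 0 1"

```text
clock: 11.6
tool_pos: [578.0, -37.0, 113.4]
tool_rot: [[-0.168, 0.986, -0.002], [0.986, 0.168, 0.0], [0.0, -0.002, -1.0]]
wrist_force: [-0.3, 0.2, -2.9]
width: 0.17
grasp_force: 59.1
```

>>> servo_tool --pt "0 0 0 0 0 0 1" --pt "0 0 0 0 0 0 1" --pt "0 0 0 0 0 0 1" --pt "0 0 0 0 0 0 1" --pt "0 0 0 0 0 0 1"

```text
clock: 12.22
tool_pos: [579.2, -36.7, 114.5]
tool_rot: [[-0.169, 0.986, 0.0], [0.986, 0.169, -0.0], [-0.0, 0.0, -1.0]]
wrist_force: [-0.0, 1.0, -2.4]
width: 0.17
grasp_force: 59.1
```

```bash
python3 - <<'E'
from h import *
rep();plan(578.2,-37.1,60,9.7,1,n=1)
E
```

```text
t 12.22 pos [579.2 -36.7 114.5] yaw 9.74 z [ 0. -0. -1.] q [-0.06  0.35 -0.27  0.95 -0.    1.34] F [-0.   1.  -2.4] w [ 0.17  59.126]
[-0.0011, -0.0052, 0.2724, 0.0, 0.0, 0.0003, 1], n= 1 dist 54.5
```

>>> servo_tool --pt "0 -0.002 0 0 0 0 1" --pt "0 0 0.06 0 0 0 1" --pt "0 0 0.06 0 0 0 1" --pt "0 0 0.06 0 0 0 1" --pt "0 0 0.04 0 0 0 1"

```text
clock: 12.85
tool_pos: [578.0, -36.7, 69.0]
tool_rot: [[-0.169, 0.986, -0.002], [0.986, 0.169, 0.0], [0.0, -0.002, -1.0]]
wrist_force: [0.2, -0.5, -2.3]
width: 0.17
grasp_force: 59.2
```

>>> servo_tool --pt "0 0 0.01 0 0 0 1" --pt "0 0 0.01 0 0 0 1" --pt "0 0 0.01 0 0 0 1" --pt "0 0 0.005 0 0 0 1" --pt "0 0 0 0 0 0 1"

```text
clock: 13.48
tool_pos: [578.8, -36.8, 63.5]
tool_rot: [[-0.169, 0.986, 0.0], [0.986, 0.169, -0.0], [-0.0, 0.0, -1.0]]
wrist_force: [0.1, 0.4, -1.6]
width: 0.174
grasp_force: 59.2
```

>>> servo_tool --pt "0 0 0.008 0 0 0 1" --pt "0 0 0.006 0 0 0 1" --pt "0 0 0.005 0 0 0 1" --pt "0 0 0.004 0 0 0 1" --pt "0 0 0 0 0 0 1"

```text
clock: 14.1
tool_pos: [578.8, -36.8, 58.8]
tool_rot: [[-0.169, 0.986, 0.0], [0.986, 0.169, 0.0], [0.0, 0.0, -1.0]]
wrist_force: [-0.3, 0.3, -2.7]
width: 0.172
grasp_force: 59.2
```

>>> servo_tool --pt "0 0 0.003 0 0 0 1" --pt "0 0 0.003 0 0 0 1" --pt "0 0 0.003 0 0 0 1" --pt "0 0 0 0 0 0 1" --pt "0 0 0 0 0 0 1"

```text
clock: 14.72
tool_pos: [578.8, -36.8, 58.8]
tool_rot: [[-0.169, 0.986, 0.001], [0.986, 0.169, -0.0], [-0.0, 0.001, -1.0]]
wrist_force: [-6.2, 0.4, 13.0]
width: 0.166
grasp_force: 61.2
```

Seated: the force is +13 N and the TCP is at the expected z of 58.8. I'll release and rise.

>>> servo_tool --pt "0 0 -0.005 0 0 0 1" --pt "0 0 0 0 0 0 0.4" --pt "0 0 0 0 0 0 -0.2" --pt "0 0 0 0 0 0 -1" --pt "0 0 0 0 0 0 -1"

```text
clock: 15.35
tool_pos: [578.8, -36.8, 57.9]
tool_rot: [[-0.169, 0.986, -0.0], [0.986, 0.169, -0.0], [0.0, -0.0, -1.0]]
wrist_force: [-0.1, 0.9, -0.1]
width: 0.921
grasp_force: 0.0
```

>>> servo_tool --pt "0 0 -0.1 0 0 0 -1" --pt "0 0 -0.2 0 0 0 -1" --pt "0 0 -0.3 0 0 0 -1" --pt "0 0 -0.13 0 0 0 -1" --pt "0 0 0 0 0 0 -1"

```text
clock: 15.98
tool_pos: [580.6, -36.9, 206.6]
tool_rot: [[-0.169, 0.986, 0.005], [0.986, 0.169, -0.0], [-0.001, 0.005, -1.0]]
wrist_force: [0.5, -0.7, -1.2]
width: 1.0
grasp_force: 0.0
```

```bash
python3 - <<'E'
from h import *
cover(z=56,tag='w4')
plan(395,240,150,79,-1,arc=True,n=12)
E
```

```text
t 15.97 pos [580.6 -36.9 206.6] yaw 9.74 z [ 0.005 -0.    -1.   ] q [-0.06  0.29 -0.14  1.14  0.    1.34] F [ 0.5 -0.7 -1.2] w [1. 0.]
cover [576.5 -36.5 158.8  99.7 -80.3]
[0.1532, -0.0181, 0.0227, 0.0001, 0.0001, -0.0481, -1],[0.1515, -0.011, 0.0226, 0.0, 0.0, -0.0481, -1],[0.1494, -0.0043, 0.0227, 0.0001, 0.0001, -0.0481, -1],[0.1472, 0.0024, 0.0227, 0.0, 0.0, -0.0481, -1],[0.1445, 0.0087, 0.0227, 0.0001, 0.0001, -0.0481, -1],
[0.1417, 0.0148, 0.0227, 0.0, 0.0001, -0.0481, -1],[0.1386, 0.0207, 0.0227, 0.0001, 0.0, -0.0481, -1],[0.1352, 0.0262, 0.0227, 0.0, 0.0001, -0.0481, -1],[0.1317, 0.0315, 0.0227, 0.0001, 0.0, -0.0481, -1],[0.128, 0.0365, 0.0227, 0.0, 0.0001, -0.0481, -1],
[0.1241, 0.0413, 0.0228, 0.0001, 0.0001, -0.0481, -1],[0.12, 0.0457, 0.0228, 0.0, 0.0, -0.0481, -1], n= 12 dist 377.1
```

View pics/w4.png

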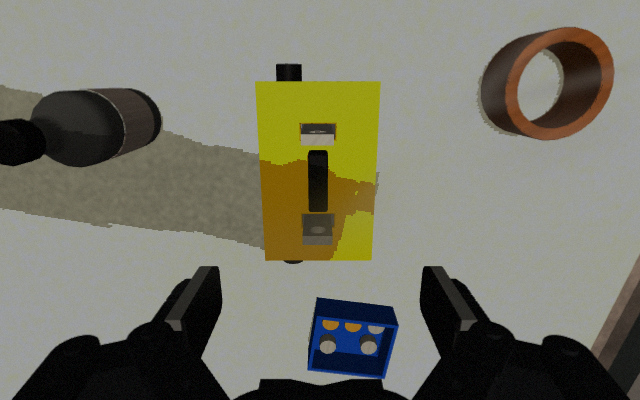

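The cover is seated: it measures 158.8x99.7 mm on the z=56 plane, with both eye plates through the slots at (317,133) and (317,229). Next is the rod.

```bash
python3 - <<'E'
from h import *
plan(430,245,185,79,-1,arc=True,n=10)
E
```

```text
[0.1727, -0.0079, 0.0097, 0.0001, 0.0001, -0.0577, -1],[0.1704, 0.0022, 0.0098, 0.0, 0.0, -0.0577, -1],[0.1677, 0.0121, 0.0097, 0.0001, 0.0001, -0.0578, -1],[0.1642, 0.0217, 0.0097, 0.0001, 0.0001, -0.0577, -1],[0.1603, 0.0308, 0.0098, 0.0, 0.0001, -0.0577, -1],
[0.1559, 0.0396, 0.0098, 0.0001, 0.0, -0.0577, -1],[0.151, 0.0479, 0.0097, 0.0, 0.0001, -0.0577, -1],[0.1458, 0.0558, 0.0098, 0.0001, 0.0001, -0.0578, -1],[0.14, 0.0632, 0.0098, 0.0001, 0.0001, -0.0577, -1],[0.134, 0.0701, 0.0098, 0.0, 0.0, -0.0577, -1],
 n= 10 dist 348.8
```

>>> servo_tool --pt "0.173 -0.008 0 0 0 -0.0577 -1" --pt "0.17 0.002 0 0 0 -0.0577 -1" --pt "0.168 0.012 0 0 0 -0.0577 -1" --pt "0.164 0.022 0 0 0 -0.0577 -1" --pt "0.16 0.031 0 0 0 -0.0577 -1"

```text
clock: 16.65
tool_pos: [521.7, 121.9, 201.8]
tool_rot: [[-0.702, 0.712, -0.003], [0.712, 0.702, -0.001], [0.002, -0.003, -1.0]]
wrist_force: [0.1, 0.1, -0.2]
width: 1.002
grasp_force: 0.0
```

>>> servo_tool --pt "0.156 0.04 0 0 0 -0.0577 -1" --pt "0.151 0.048 0 0 0 -0.0577 -1" --pt "0.146 0.056 0.03 0 0 -0.0577 -1" --pt "0.14 0.063 0.03 0 0 -0.0577 -1" --pt "0.134 0.07 0.03 0 0 -0.0577 -1"

```text
clock: 17.27
tool_pos: [427.7, 245.3, 183.8]
tool_rot: [[-0.982, 0.187, -0.003], [0.187, 0.982, -0.001], [0.002, -0.002, -1.0]]
wrist_force: [0.5, 0.8, -0.1]
width: 1.0
grasp_force: 0.0
```

```bash
python3 - <<'E'
from h import *
rep();cal=get_calibration('wrist');im=get_image('wrist');save('w5',im);im=im.astype(int);r,g,b=im[...,0],im[...,1],im[...,2]
red=(r>60)&(g<.45*r)&(b<.45*r);c=big(red);print('handle(z20)',rect(c,'wrist',20,cal),cv2.boundingRect(c))
E
```

```text
t 17.27 pos [427.7 245.3 183.8] yaw 79.21 z [-0.003 -0.001 -1.   ] q [ 0.52  0.14 -0.38  1.06  0.    0.71] F [ 0.5  0.8 -0.1] w [1. 0.]
handle(z20) [378.5 258.5  54.4  19.5 -11.2] (315, 91, 24, 65)
```

View pics/w5.png

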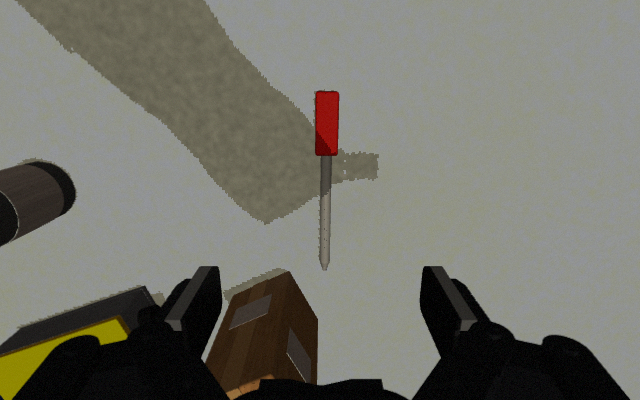

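The handle is at (327,123) and the tip at (325,270), with the long axis at -11.2° and a handle size of 54x19.5 mm. I'll descend over the handle.

```bash
python3 - <<'E'
from h import *
t=onz('wrist',(324.5,270),5);print('tip',t.round(1),np.hypot(t[0]-378.5,t[1]-258.5).round(1),np.degrees(np.arctan2(t[1]-258.5,t[0]-378.5)).round(2))
plan(378.5,258.5,50,78.8,-1,n=4)
E
```

```text
tip [526.7 230.    5. ] 150.9 -10.89
[0.0587, 0.004, 0.1665, -0.0002, -0.0007, 0.0016, -1],[0.0589, 0.0038, 0.1665, -0.0002, -0.0007, 0.0015, -1],[0.0592, 0.0035, 0.1663, -0.0001, -0.0007, 0.0016, -1],[0.0594, 0.0033, 0.1663, -0.0002, -0.0007, 0.0015, -1], n= 4 dist 141.3
```

>>> servo_tool --pt "0.058 0.004 0.15 0 0 0.001 -1" --pt "0.058 0.004 0.166 0 0 0 -1" --pt "0.058 0.0035 0.166 0 0 0 -1" --pt "0.058 0.0035 0.166 0 0 0 -1" --pt "0 0 0 0 0 0 -1" --force 80

```text
clock: 17.95
tool_pos: [380.7, 254.7, 53.1]
tool_rot: [[-0.981, 0.193, -0.007], [0.193, 0.981, -0.005], [0.006, -0.006, -1.0]]
wrist_force: [-0.2, 0.2, -0.2]
width: 1.002
grasp_force: 0.0
```

```bash
python3 - <<'E'
from h import *
rep();plan(379,258.4,3,78.9,-1,n=1)
E
```

```text
t 17.95 pos [380.7 254.7  53.1] yaw 78.89 z [-0.007 -0.005 -1.   ] q [ 0.59  0.21 -0.62  0.74 -0.    0.78] F [-0.2  0.2 -0.2] w [1.002 0.   ]
[0.0105, 0.0178, 0.2505, -0.0028, -0.0027, -0.0001, -1], n= 1 dist 50.3
```

>>> servo_tool --pt "0.0105 0.017 0.1 -0.0015 -0.0015 0 -1" --pt "0 0 0.1 0 0 0 -1" --pt "0 0 0.04 0 0 0 -1" --pt "0 0 0.01 0 0 0 -1" --pt "0 0 0 0 0 0 -1"

```text
clock: 18.58
tool_pos: [383.8, 261.1, 7.0]
tool_rot: [[-0.981, 0.193, 0.004], [0.193, 0.981, 0.003], [-0.004, 0.004, -1.0]]
wrist_force: [-0.1, 0.9, 0.3]
width: 1.003
grasp_force: 0.0
```

>>> servo_tool --pt "0 0 0 0 0 0 0.3" --pt "0 0 0 0 0 0 0.8" --pt "0 0 0 0 0 0 1" --pt "0 0 0 0 0 0 1" --pt "0 0 0 0 0 0 1"

```text
clock: 19.2
tool_pos: [383.3, 260.8, 6.8]
tool_rot: [[-0.981, 0.193, 0.004], [0.193, 0.981, 0.002], [-0.003, 0.003, -1.0]]
wrist_force: [-1.7, -2.0, 6.6]
width: 0.207
grasp_force: 78.9
```

>>> servo_tool --pt "0 0 -0.05 0 0 0 1" --pt "0 0 -0.2 0 0 0 1" --pt "0 0 -0.28 0 0 0 1" --pt "0 0 -0.28 0 0 0 1" --pt "0 0 -0.2 0 0 0 1"

```text
clock: 19.82
tool_pos: [382.8, 260.6, 211.5]
tool_rot: [[-0.981, 0.193, 0.006], [0.193, 0.981, 0.004], [-0.005, 0.005, -1.0]]
wrist_force: [0.9, 0.9, -2.0]
width: 0.204
grasp_force: 78.5
```

```bash
python3 - <<'E'
from h import *
rep();plan(613,-241.6,205,189.7,1,arc=True,n=15)
E
```

```text
t 19.82 pos [382.8 260.6 211.5] yaw 78.86 z [ 0.006  0.004 -1.   ] q [ 0.6   0.06 -0.4   1.1   0.    0.79] F [ 0.9  0.9 -2. ] w [ 0.204 78.529]
[-0.1522, -0.0655, 0.0026, -0.0, 0.0003, -0.0616, 1],[-0.139, -0.0972, 0.0024, -0.0001, 0.0002, -0.0616, 1],[-0.1191, -0.1261, 0.0023, -0.0, 0.0003, -0.0615, 1],[-0.0935, -0.1509, 0.0021, -0.0001, 0.0002, -0.0616, 1],[-0.0625, -0.1702, 0.002, -0.0, 0.0003, -0.0616, 1],
[-0.0277, -0.1833, 0.0019, -0.0001, 0.0003, -0.0616, 1],[0.0098, -0.189, 0.0018, -0.0, 0.0002, -0.0615, 1],[0.0483, -0.1872, 0.0017, -0.0001, 0.0003, -0.0616, 1],[0.0866, -0.1773, 0.0016, -0.0, 0.0002, -0.0616, 1],[0.1226, -0.1596, 0.0017, -0.0001, 0.0003, -0.0616, 1],
[0.1549, -0.1347, 0.0017, -0.0, 0.0003, -0.0616, 1],[0.1822, -0.103, 0.0018, -0.0, 0.0002, -0.0615, 1],[0.2028, -0.0662, 0.0018, -0.0001, 0.0003, -0.0616, 1],[0.2159, -0.025, 0.0019, -0.0, 0.0002, -0.0616, 1],[0.2207, 0.0187, 0.002, -0.0001, 0.0003, -0.0616, 1],
 n= 15 dist 670.5
```

>>> servo_tool --pt "-0.152 -0.0655 0 0 0 -0.0616 1" --pt "-0.139 -0.097 0 0 0 -0.0616 1" --pt "-0.119 -0.126 0 0 0 -0.0616 1" --pt "-0.0935 -0.151 0 0 0 -0.0616 1" --pt "-0.0625 -0.17 0 0 0 -0.0616 1"

```text
clock: 20.45
tool_pos: [508.8, 141.6, 208.9]
tool_rot: [[-0.898, -0.44, 0.004], [-0.44, 0.898, 0.003], [-0.004, 0.001, -1.0]]
wrist_force: [-0.5, -0.8, -1.3]
width: 0.209
grasp_force: 78.6
```

>>> servo_tool --pt "-0.028 -0.183 0 0 0 -0.0616 1" --pt "0.01 -0.189 0 0 0 -0.0616 1" --pt "0.048 -0.187 0 0 0 -0.0616 1" --pt "0.087 -0.177 0 0 0 -0.0616 1" --pt "0.123 -0.16 0 0 0 -0.0616 1"

```text
clock: 21.08
tool_pos: [592.6, -31.6, 208.7]
tool_rot: [[-0.453, -0.891, 0.003], [-0.891, 0.453, 0.003], [-0.004, -0.002, -1.0]]
wrist_force: [0.4, -0.4, -1.9]
width: 0.21
grasp_force: 78.6
```

>>> servo_tool --pt "0.155 -0.135 0 0 0 -0.0616 1" --pt "0.182 -0.103 0 0 0 -0.0616 1" --pt "0.203 -0.066 0 0 0 -0.0616 1" --pt "0.216 -0.025 0 0 0 -0.0616 1" --pt "0.22 0.019 0 0 0 -0.0616 1"

```text
clock: 21.7
tool_pos: [612.4, -242.9, 208.1]
tool_rot: [[0.174, -0.985, 0.003], [-0.985, -0.174, 0.003], [-0.002, -0.004, -1.0]]
wrist_force: [-0.1, -0.6, -1.5]
width: 0.21
grasp_force: 78.6
```

>>> servo_tool --pt "0 0 0 0 0 0 1" --pt "0 0 0 0 0 0 1" --pt "0 0 0 0 0 0 1" --pt "0 0 0 0 0 0 1" --pt "0 0 0 0 0 0 1"

```text
clock: 22.32
tool_pos: [612.7, -241.0, 208.2]
tool_rot: [[0.17, -0.985, 0.004], [-0.985, -0.17, 0.002], [-0.002, -0.004, -1.0]]
wrist_force: [-0.7, -0.4, -1.5]
width: 0.21
grasp_force: 78.6
```

```bash
python3 - <<'E'
from h import *
rep();plan(613,-241.6,110,189.7,1,n=4)
E
```

```text
t 22.32 pos [ 612.7 -241.   208.2] yaw -170.21 z [ 0.004  0.002 -1.   ] q [-0.38  0.43  0.07  1.21  0.   -2.12] F [-0.7 -0.4 -1.5] w [ 0.21  78.554]
[0.001, 0.0003, 0.1227, -0.0005, 0.0002, 0.0002, 1],[0.001, 0.0002, 0.1227, -0.0005, 0.0002, 0.0002, 1],[0.0009, 0.0001, 0.1227, -0.0005, 0.0002, 0.0001, 1],[0.0009, -0.0001, 0.1227, -0.0005, 0.0003, 0.0002, 1], n= 4 dist 98.2
```

>>> servo_tool --pt "0.001 0 0.15 -0.001 0 0 1" --pt "0.001 0 0.2 -0.001 0 0 1" --pt "0.001 0 0.2 0 0 0 1" --pt "0.001 0 0.08 0 0 0 1" --pt "0 0 0.005 0 0 0 1"

```text
clock: 22.95
tool_pos: [612.3, -241.9, 80.4]
tool_rot: [[0.169, -0.986, -0.002], [-0.986, -0.169, 0.002], [-0.003, 0.002, -1.0]]
wrist_force: [0.7, -1.2, -0.8]
width: 0.214
grasp_force: 78.5
```

>>> servo_tool --pt "0 0 0 0 0 0 1" --pt "0 0 0 0 0 0 1" --pt "0 0 0 0 0 0 1" --pt "0 0 0 0 0 0 1" --pt "0 0 0 0 0 0 1"

```text
clock: 23.58
tool_pos: [612.9, -242.3, 81.1]
tool_rot: [[0.169, -0.986, -0.0], [-0.986, -0.169, 0.002], [-0.002, 0.0, -1.0]]
wrist_force: [-0.5, -0.9, -1.4]
width: 0.211
grasp_force: 78.5
```

```bash
python3 - <<'E'
from h import *
rep();plan(613,-241.6,81,189.7,1,n=1)
a=get_image('scene');b=get_image('top');save('s6',a);save('t6',b)
cs,ct=get_calibration('scene'),get_calibration('top')
for n,X in(('eye_b',(584.8,-76.5,84)),('tip',(588.5,-98,84)),('handle',(613,-245,84))):
    print(n,'scene',proj(np.array(X,float),cs).round(1),'top',proj(np.array(X,float),ct).round(1))
A=cv2.resize(a[180:280,230:380],None,fx=5.3,fy=5.3,interpolation=cv2.INTER_CUBIC)[:300] if 0 else cv2.resize(a[185:260,225:365],None,fx=4,fy=4,interpolation=cv2.INTER_CUBIC)
B=cv2.resize(b[150:225,295:435],None,fx=4,fy=4,interpolation=cv2.INTER_CUBIC)
save('z6',np.vstack([np.clip(A*1.4,0,255).astype(np.uint8),np.clip(B*1.6,0,255).astype(np.uint8)])[:600])
E
```

```text
t 23.57 pos [ 612.9 -242.3   81.1] yaw -170.26 z [-0.     0.002 -1.   ] q [-0.38  0.51 -0.1   0.96  0.   -2.12] F [-0.5 -0.9 -1.4] w [ 0.211 78.541]
[-0.0032, -0.001, 0.0007, 0.0, 0.0008, 0.0003, 1], n= 1 dist 0.7
eye_b scene [301.6 214.6] top [351.  177.5]
tip scene [292. 218.] top [358.9 176.4]
handle scene [221.8 242.4] top [412.8 168.9]
```

View pics/z6.png

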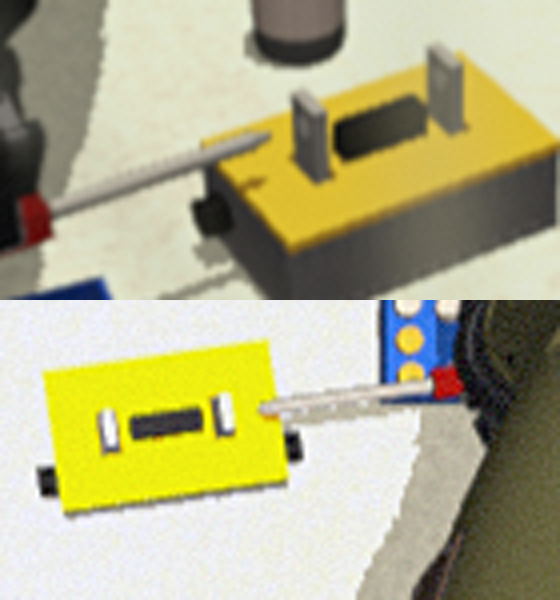

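The upper half (scene) shows the tip at (292.0,219.3), the handle front at (237.5,238.0) and the near plate top at about (301.8,209.5). The lower half (top) shows the tip at (360.5,177.3) and the near plate at about (351.3,178.3). The rod's direction agrees with the plan, so I'll check its height and lateral offset against the plates.

```bash
python3 - <<'E'
from h import *
cs,ct=get_calibration('scene'),get_calibration('top')
c=np.array([578.1,-37.1]);u=np.array([-.1685,.9857]);v=np.array([.9857,.1685])
P=lambda x,y,z:np.append(c+x*v+y*u,z)
for n,cal,o,oy in(('scene',cs,(225,185),0),('top',ct,(295,150),300)):
    for m,X in(('b top -x-y',P(-12,-44,96)),('b top +x-y',P(12,-44,96)),('b top +x+y',P(12,-36,96)),('a top +x-y',P(12,36,96)),('a top +x+y',P(12,44,96)),('cover +x-y',P(50,-80,56)),('cover +x+y',P(50,80,56)),('cover -x-y',P(-50,-80,56)),('tip',P(0,-63,84)),('hfront',P(0,-183,84))):
        print(n,m,((proj(X,cal)-o)*4+[0,oy]).round(0))
E
```

```text
scene b top -x-y [287.  90.]
scene b top +x-y [310. 113.]
scene b top +x+y [324. 108.]
scene a top +x-y [447.  65.]
scene a top +x+y [461.  60.]
scene cover +x-y [286. 242.]
scene cover +x+y [558. 138.]
scene cover -x-y [196. 138.]
scene tip [266. 133.]
scene hfront [ 42. 211.]
top b top -x-y [234. 425.]
top b top +x-y [228. 390.]
top b top +x+y [217. 391.]
top a top +x-y [111. 406.]
top a top +x+y [ 99. 408.]
top cover +x-y [267. 336.]
top cover +x+y [ 40. 368.]
top cover -x-y [289. 477.]
top tip [257. 405.]
top hfront [431. 380.]
```

>>> servo_tool --pt "-0.03 0 0.006 0 0 0 1" --pt "-0.04 0 0 0 0 0 1" --pt "-0.03 0 0 0 0 0 1" --pt "-0.02 0 0 0 0 0 1" --pt "-0.01 0 0 0 0 0 1"

```text
clock: 24.3
tool_pos: [608.5, -216.2, 80.0]
tool_rot: [[0.17, -0.986, -0.0], [-0.986, -0.17, 0.002], [-0.002, 0.0, -1.0]]
wrist_force: [0.5, -0.9, -1.6]
width: 0.208
grasp_force: 78.5
```

>>> servo_tool --pt "-0.01 0 0 0 0 0 1" --pt "-0.01 0 0 0 0 0 1" --pt "-0.01 0 0 0 0 0 1" --pt "0 0 0 0 0 0 1" --pt "0 0 0 0 0 0 1"

```text
clock: 24.92
tool_pos: [607.5, -210.7, 79.8]
tool_rot: [[0.169, -0.986, -0.0], [-0.986, -0.169, 0.002], [-0.002, 0.0, -1.0]]
wrist_force: [-0.9, -0.8, -1.0]
width: 0.209
grasp_force: 78.5
```

No contact force, so the tip is inside the first eye. Continuing.

>>> servo_tool --pt "-0.05 0 0 0 0 0 1" --pt "-0.06 0 0 0 0 0 1" --pt "-0.06 0 0 0 0 0 1" --pt "-0.06 0 0 0 0 0 1" --pt "-0.05 0 0 0 0 0 1"

```text
clock: 25.55
tool_pos: [597.9, -154.4, 80.1]
tool_rot: [[0.17, -0.986, -0.0], [-0.986, -0.17, 0.002], [-0.002, 0.0, -1.0]]
wrist_force: [-0.2, 0.2, -1.1]
width: 0.214
grasp_force: 78.5
```

>>> servo_tool --pt "-0.01 0 0 0 0 0 1" --pt "-0.01 0 0 0 0 0 1" --pt "-0.01 0 0 0 0 0 1" --pt "0 0 0 0 0 0 1" --pt "0 0 0 0 0 0 1"

```text
clock: 26.18
tool_pos: [597.0, -149.8, 79.9]
tool_rot: [[0.169, -0.986, -0.0], [-0.986, -0.169, 0.002], [-0.002, 0.0, -1.0]]
wrist_force: [-0.1, 0.5, -1.8]
width: 0.211
grasp_force: 78.5
```

>>> servo_tool --pt "-0.015 0 0 0 0 0 1" --pt "-0.015 0 0 0 0 0 1" --pt "-0.015 0 0 0 0 0 1" --pt "0 0 0 0 0 0 1" --pt "0 0 0 0 0 0 1"

```text
clock: 26.8
tool_pos: [595.5, -140.7, 80.0]
tool_rot: [[0.169, -0.986, -0.0], [-0.986, -0.169, 0.002], [-0.002, 0.0, -1.0]]
wrist_force: [0.1, -0.5, -0.8]
width: 0.215
grasp_force: 78.5
```

>>> servo_tool --pt "-0.02 0 0 0 0 0 1" --pt "-0.02 0 0 0 0 0 1" --pt "-0.02 0 0 0 0 0 1" --pt "0 0 0 0 0 0 1" --pt "0 0 0 0 0 0 1"

```text
clock: 27.42
tool_pos: [593.5, -128.9, 80.1]
tool_rot: [[0.169, -0.986, -0.0], [-0.986, -0.169, 0.002], [-0.002, 0.0, -1.0]]
wrist_force: [0.6, 0.3, -2.7]
width: 0.205
grasp_force: 78.5
```

>>> servo_tool --pt "-0.03 0 0 0 0 0 1" --pt "-0.03 0 0 0 0 0 1" --pt "-0.02 0 0 0 0 0 1" --pt "0 0 0 0 0 0 1" --pt "0 0 0 0 0 0 1"

```text
clock: 28.05
tool_pos: [590.8, -113.1, 80.1]
tool_rot: [[0.169, -0.986, -0.0], [-0.986, -0.169, 0.002], [-0.002, -0.0, -1.0]]
wrist_force: [0.3, 0.7, -2.4]
width: 0.202
grasp_force: 78.5
```

>>> servo_tool --pt "-0.01 0 0 0 0 0 1" --pt "-0.01 0 0 0 0 0 1" --pt "-0.008 0 0 0 0 0 1" --pt "0 0 0 0 0 0 1" --pt "0 0 0 0 0 0 1"

```text
clock: 28.68
tool_pos: [589.8, -107.6, 80.1]
tool_rot: [[0.169, -0.986, -0.0], [-0.986, -0.169, 0.002], [-0.002, 0.0, -1.0]]
wrist_force: [0.2, 0.9, -1.9]
width: 0.206
grasp_force: 78.5
```

>>> servo_tool --pt "-0.006 0 0 0 0 0 1" --pt "-0.006 0 0 0 0 0 1" --pt "0 0 0 0 0 0 1" --pt "0 0 0 0 0 0 1" --pt "0 0 0 0 0 0 1"

```text
clock: 29.3
tool_pos: [589.4, -105.7, 80.1]
tool_rot: [[0.169, -0.986, -0.0], [-0.986, -0.169, 0.001], [-0.001, 0.0, -1.0]]
wrist_force: [-0.4, -3.3, -3.6]
width: 0.205
grasp_force: 78.5
```

>>> servo_tool --pt "-0.004 0 0 0 0 0 1" --pt "0 0 0.004 0 0 0 1" --pt "0 0 0.004 0 0 0 1" --pt "0 0 0 0 0 0 1" --pt "0 0 0 0 0 0 1"

```text
clock: 29.92
tool_pos: [589.8, -105.6, 79.1]
tool_rot: [[0.169, -0.986, 0.001], [-0.986, -0.169, -0.0], [0.001, -0.001, -1.0]]
wrist_force: [0.2, -5.7, 1.3]
width: 0.202
grasp_force: 78.9
```

Handle against the plate (-5.7 N along the rod) and the shank resting in the eyes. I'll release and rise.

>>> servo_tool --pt "0 0 0 0 0 0 0.5" --pt "0 0 0 0 0 0 0" --pt "0 0 0 0 0 0 -1" --pt "0 0 0 0 0 0 -1" --pt "0 0 0 0 0 0 -1"

```text
clock: 30.55
tool_pos: [589.2, -104.3, 78.4]
tool_rot: [[0.169, -0.986, -0.001], [-0.986, -0.169, 0.002], [-0.002, 0.0, -1.0]]
wrist_force: [-0.9, 0.4, -0.7]
width: 0.996
grasp_force: 0.0
```

>>> servo_tool --pt "0 0 -0.1 0 0 0 -1" --pt "0 0 -0.2 0 0 0 -1" --pt "0 0 -0.25 0 0 0 -1" --pt "0 0 0 0 0 0 -1" --pt "0 0 0 0 0 0 -1"

```text
clock: 31.18
tool_pos: [589.2, -104.6, 188.2]
tool_rot: [[0.169, -0.986, -0.0], [-0.986, -0.169, 0.002], [-0.002, 0.0, -1.0]]
wrist_force: [-0.4, -0.0, -0.1]
width: 0.999
grasp_force: 0.0
```

```bash
python3 - <<'E'
from h import *
rep();w=get_image('wrist');a=get_image('scene')
A=cv2.resize(a[185:260,225:385],None,fx=4,fy=4,interpolation=cv2.INTER_CUBIC)
W=cv2.resize(w,(480,300))
save('z7',np.vstack([np.clip(A*1.4,0,255).astype(np.uint8),np.pad(W,((0,0),(0,160),(0,0)))]))
E
```

```text
t 31.18 pos [ 589.2 -104.6  188.2] yaw -170.26 z [-0.     0.002 -1.   ] q [-0.18  0.33 -0.12  1.12  0.   -1.92] F [-0.4 -0.  -0.1] w [0.999 0.   ]
```

View pics/z7.png

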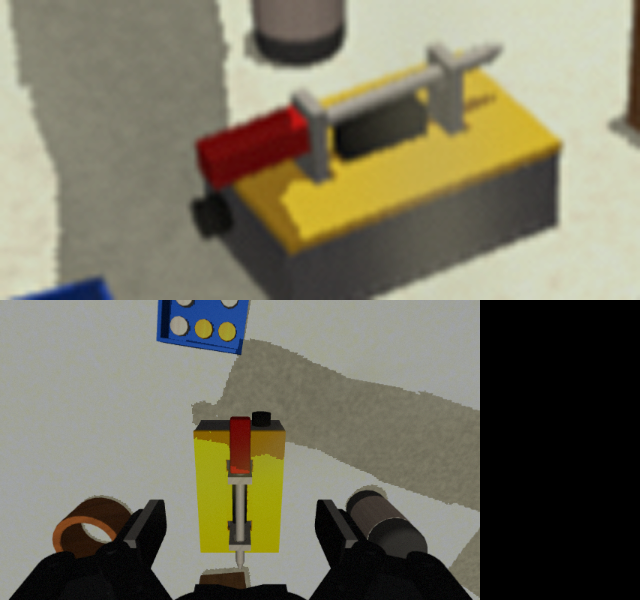

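The rod runs through both eyes with its handle against the near plate. In the picture the handle end is at (308,125) and the tip is out past the far plate at (495,50). The cover lies flat and the robot is clear, so I'm handing in.

```bash
python3 -c "
from rig import finish_job
print(finish_job())"
```

```text
the job is handed in; nothing more can be done
None
```

The job is handed in at about 31 s: the cover is seated flat, the rod is through both eyes with its handle against the plate, and the gripper is open and clear; the system did not report a verdict.

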